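# Put the spice tins away and shut the box

### The arm

A 7-joint arm with a two-finger parallel gripper is mounted at the origin on the work surface. World frame = base frame: x ahead of the robot, y to its left, z up, the work surface at z = 0. Lengths are in m, angles in rad, forces in N, time in s.
With the tool pointing down it reaches from about 0.425 to 1.025 m from the base axis. Payload 3.6 kg.
Tool frame: the origin (TCP) lies at the very end of the fingers, on their centre line; the grasp point (between the pads) lies 19 mm behind it; z points along the fingers, y is the line along which they close (so a half turn about z gives the same grasp; the last joint's range is limited). The gripper opens to 85 mm and grips with 20 to 120 N. Pads are 22 mm wide; open, the fingers measure 114 mm over their backs; the gripper's body (76 mm by 85 mm) begins 54 mm behind the grasp point. The pads swing forward as they close: fully open they stand 13 mm farther back than shut.
Start: joints at [1.137, 0.591, 0.048, 1.609, -0.033, 0.943, -0.034], TCP at [0.242, -0.684, 0.231] pointing down, gripper open.
Joint ranges: [-2.69, 2.69], [-0.47, 2.24], [-1.27, 1.36], [0.19, 2.51], [-1.53, 4.68], [0.08, 2.07], [-3.09, 3.09]. Speed limits (rad/s): [2.57, 2.57, 3.14, 3.14, 3.14, 3.14, 3.14].

### API

Orientations are given as a 3x3 rotation matrix whose columns are the frame's x, y, z axes.
In Python, from cell import ctrl, optics gives the robot as it stands. The module is installed in compiled form; this text tells all that it offers. Calls block until the motion is done:
- ctrl.move_pose(position, orientation): joint-space move of the TCP to a pose.
- ctrl.move_linear(position, speed=0.15, ori=None, guard=None): straight line of the TCP; ori=None keeps the orientation; speed is the mean speed in m/s. With guard (N) it stops when the force on the tool has changed by that much, and returns True; else False.
- ctrl.goto_joints(angles): joint-space move.
- ctrl.command_gripper(opening, grasp_force=None): finger opening in m; grasp_force is the grip in N (None keeps the last); returns when the fingers have stopped.
- ctrl.hold(seconds).
- ctrl.solve_ik(position, orientation): joint angles nearest the present ones, or None.
- ctrl.get_state(): the state.
- optics.snapshot(name): name is "side" or "top" or "wrist"; returns a dict with "frame" (480x640x3 uint8, red, green, blue), "fovy" (degrees; the focal length in pixels is half the picture's height over the tangent of half this angle, whatever the lens; pixels are square), "cx", "cy" (the principal point, pixels), "dist" ([k1, k2, p1, p2, k3] as OpenCV has them; the pictures are not rectified), "eye" and "attitude" of the camera in the world. Camera axes: x right, y down, z forward; pixel columns grow to the right and rows downward; lengths in m; the calibration is good to about 2 mm. A picture is of the moment at which its call begins. There is no depth.
A pose or a line that the arm cannot do raises ctrl.IKError and nothing moves.
- ctrl.hand_in(): hands the job in; it is judged then, once.
The state is a dict: "t": time; "q": joint angles; "qd": joint speeds; "effort": joint torques, N m; "tool_pos": TCP position; "tool_rot": TCP orientation; "ft_force": force on the tool from outside, world axes, zero at the start; "ft_torque": the same for the moment, N m; "gripper_width": finger opening in m; "gripper_force": force on a finger pad.
Only numpy, scipy, OpenCV 4.12 (cv2) and the standard library are available. Lean on these libraries where they do the work, as an engineer would, in place of code of your own. Each camera call takes 0.05 s, during which the arm holds its last target. There are 200 camera calls.

### The job

First lift the little steel pail out of the spice box by its handle and stand it on the cork mat, wholly on it. Then lift every white spice tin by its handle into the box and line them up side by side in one straight row, square to the box and pushed back against the hinge-side wall, with their handles running across the box from hinge side to front. Then swing the lid fully shut, so that its tab drops in behind the front rim, and leave the pepper mill, oil bottle and mug where they are.

Things in the scene. Friction and masses are not known exactly. Their poses are not given: they have to be found in the camera images.
- spice_box: Wooden spice box, fixed, 86 mm (x) by 328 mm (y), rim 76 mm above the worktop. Origin: on the worktop under the middle of the INSIDE space, which spans x -34 to +34 mm, y -158 to +158 mm, floor at 6 mm. Hinge-side wall at -x (robot side, 6 mm thick), front wall at +x (12 mm thick), end walls only 40 mm high. Turned up to 0.25 rad.
- lid (a joint): Angle of the box's wooden lid (rad): 0 shut, flat on the rim; 1.57 upright; 2.4 its stop, leaning back to the robot. Starts at 1.9 to 2.4. Stiff hinge (0.16 N m): stays where left, 2 to 4 N at the free edge moves it. 86 mm from hinge to free edge, 328 mm along the hinge, 8 mm thick, 250 g.
- lid_hinge (a point): Middle of the hinge line, at box x = -40 mm, height 76 mm; the line runs along the box's y. Frame turns with the lid: x to the free edge, z out of its outer (top) face.
- lid_edge (a point): Middle of the lid's free edge, outer face, 86 mm from the hinge. Beneath hangs a tab 300 mm wide, 6 mm thick, 22 mm deep; shut, it fills box x = +24.5 to +30.5 mm, just inside the front wall, so it drops only if all tins stand back: their handles would foul it if they reach past x = +24 mm.
- lid_handle (a point): Middle of the dark round arched handle on the lid's outer face: bar 10 mm thick, 50 mm long along the hinge direction, its axis 34 mm off the lid's underside, 55 mm from the hinge line. It takes up 35 mm either side of the lid's middle.
- pail: Small empty steel serving pail left in the box, 56 mm across the rim, 46 mm across the foot, 42 mm high, with a rigid square bail over it; about 120 g. Origin: centre of its underside. The bail's bar lies along its x.
- mat: Round cork mat, 110 mm across, 5 mm thick, fixed on the worktop; origin at the centre of its underside. It may lie anywhere among the tins.
- pail_bar (a point): Middle of the pail's bail bar, 58 mm above its underside. The bar is 10 mm thick, 10 mm high and 56 mm long along the pail's x; 44 mm is clear between its two 6 mm posts, with 11 mm of air between bar and rim.
- tin1: Square white spice tin with a rigid dark handle arched over it; 54 x 54 mm, body 36 mm high, 63 mm with handle, about 180 g (all tins alike; absent in some starts). Origin: centre of its underside. The handle's bar lies along its x. Starts on the worktop beside the box.
- tin1_bar (a point): Middle of tin1's handle bar, 58 mm above its underside: bar 10 mm thick, 10 mm high, 54 mm long along the tin's x; 42 mm clear between its two 6 mm posts; 17 mm of air between bar and tin.
- tin2: Square white spice tin with a rigid dark handle arched over it; 54 x 54 mm, body 36 mm high, 63 mm with handle, about 180 g (all tins alike; absent in some starts). Origin: centre of its underside. The handle's bar lies along its x. Starts on the worktop beside the box.
- tin2_bar (a point): Middle of tin2's handle bar, 58 mm above its underside: bar 10 mm thick, 10 mm high, 54 mm long along the tin's x; 42 mm clear between its two 6 mm posts; 17 mm of air between bar and tin.
- tin3: Square white spice tin with a rigid dark handle arched over it; 54 x 54 mm, body 36 mm high, 63 mm with handle, about 180 g (all tins alike; absent in some starts). Origin: centre of its underside. The handle's bar lies along its x. Starts on the worktop beside the box.
- tin3_bar (a point): Middle of tin3's handle bar, 58 mm above its underside: bar 10 mm thick, 10 mm high, 54 mm long along the tin's x; 42 mm clear between its two 6 mm posts; 17 mm of air between bar and tin.
- tin4: Square white spice tin with a rigid dark handle arched over it; 54 x 54 mm, body 36 mm high, 63 mm with handle, about 180 g (all tins alike; absent in some starts). Origin: centre of its underside. The handle's bar lies along its x. Starts on the worktop beside the box.
- tin4_bar (a point): Middle of tin4's handle bar, 58 mm above its underside: bar 10 mm thick, 10 mm high, 54 mm long along the tin's x; 42 mm clear between its two 6 mm posts; 17 mm of air between bar and tin.
- tin5: Square white spice tin with a rigid dark handle arched over it; 54 x 54 mm, body 36 mm high, 63 mm with handle, about 180 g (all tins alike; absent in some starts). Origin: centre of its underside. The handle's bar lies along its x. Starts on the worktop beside the box.
- tin5_bar (a point): Middle of tin5's handle bar, 58 mm above its underside: bar 10 mm thick, 10 mm high, 54 mm long along the tin's x; 42 mm clear between its two 6 mm posts; 17 mm of air between bar and tin.
- mill: Bystander: dark wooden pepper mill, 54 mm across, 118 mm high. Origin at its foot.
- oil: Bystander: green glass oil bottle, 60 mm across, 170 mm high. Origin at its foot.
- mug: Bystander: white mug, 80 mm across, 90 mm high. Origin at its foot.
Things that resemble listed ones, but are neither listed nor needed, are in the scene too. What is shaped like the tin3 but orange or red is not meant.

How it is judged:
By the outcome, as a careful person would: the job done as asked, in the order asked, and still so for the second after the job is handed in, with the robot touching nothing.
Of tin1, tin2, tin3, tin4, tin5 only 3 to 5 are there at a start; the rules pass over those that are not, and their reading is None.
At some moment in a run one of tin1, tin2, tin3, tin4, tin5, pail may be knocked a few centimetres aside while the robot is not near it.
It also fails if it takes over 210 s, if anything falls off the work surface, if the arm or the gripper's body presses on something with over 40 N, if the wrist force passes 120 N, or if a joint passes its speed limit or range.

## Working session

There is one attempt and no reset: what is moved stays moved. The work goes in short steps, each a Python script; the robot and the scene stay as the last script left them, time stands still between calls to the robot, and variables do not carry over. Pictures are saved under pics/ and viewed, at most 14 in all, crops included, and the job is handed in when it is done.

```bash
mkdir -p pics; python3 - <<'E'
from cell import ctrl, optics
import cv2
for n in ("top","side","wrist"):
    s=optics.snapshot(n); cv2.imwrite(f"pics/{n}0.png",s["frame"][:,:,::-1])
    print(n,s["fovy"],s["cx"],s["cy"],s["dist"],s["eye"],s["attitude"])
print(ctrl.get_state())
E
```

```text
top 55.27456646831165 319.4596259071283 235.17145621461168 [-0.04222435  0.          0.          0.          0.        ] [ 0.4182754  -0.01178321  1.21111512] [[-0.02972285 -0.99097281  0.13072662]
 [-0.99949838  0.0308964   0.00695771]
 [-0.01093388 -0.13045424 -0.99139404]]
side 47.59920729159333 315.59610862807017 244.85200661616784 [-0.02009815  0.          0.          0.          0.        ] [-0.05041613  0.69660631  0.94617992] [[-0.73838632 -0.46742209  0.48610927]
 [-0.67404235  0.48879412 -0.55384766]
 [ 0.02127328 -0.73661177 -0.67598118]]
wrist 70.74755202771794 321.59898835013684 240.05761204120594 [-0.0037581  0.         0.         0.         0.       ] [ 0.3116451  -0.65802108  0.37402072] [[ 0.33342284 -0.90101559 -0.27748896]
 [-0.94277605 -0.31914941 -0.09652447]
 [-0.00159039  0.29379341 -0.95586762]]
{'t': 0.15, 'q': array([ 1.13748256,  0.59193988,  0.04831397,  1.60953467, -0.03332301,
        0.94269352, -0.03367697]), 'qd': array([-0.00113316, -0.00077839,  0.00120571, -0.00417793,  0.00140066,
        0.00011814, -0.00123268]), 'effort': array([ 1.89952130e-03, -5.49239230e+01,  1.54924918e+00, -1.98451781e+01,
        9.58092569e-03,  5.65855953e-03, -2.63190280e-06]), 'tool_pos': array([ 0.24145174, -0.68292876,  0.23037827]), 'tool_rot': array([[ 9.42788038e-01,  3.33392064e-01, -6.68271462e-04],
       [ 3.33392723e-01, -9.42786617e-01,  1.63924975e-03],
       [-8.35245345e-05, -1.76826190e-03, -9.99998433e-01]]), 'ft_force': array([-0.63136716,  0.29271926, -0.72546743]), 'ft_torque': array([ 0.00481849,  0.01175585, -0.01795109]), 'gripper_force': 0.0, 'gripper_width': 0.08561671285449236}
```

View pics/top0.png

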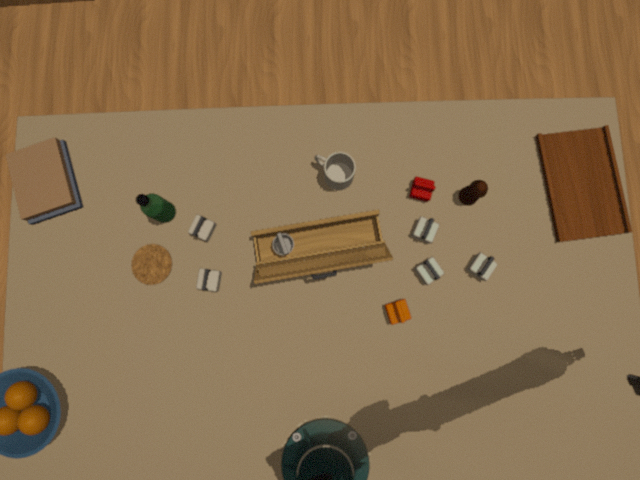

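View pics/side0.png

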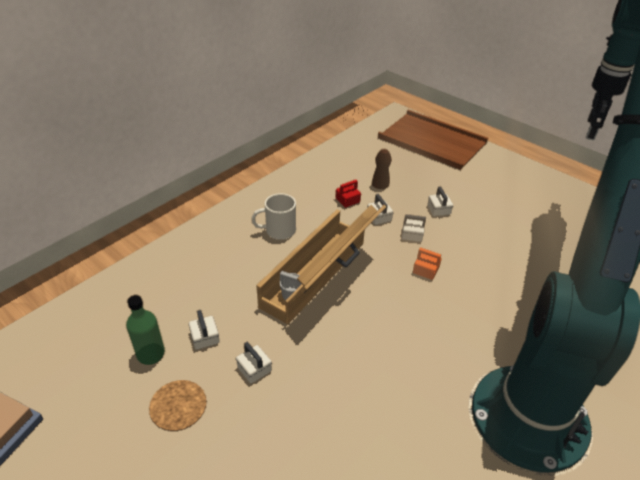

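The top view shows these white tins: (203,228), (209,280), (425,230), (429,271), (483,266). Lookalikes to rule out are the red tin (422,189), the orange tin (398,311), the white mug (339,168) and the brown tray (583,185), which could pass for the box. The pail is at (282,244) in the box, the mat is at (152,264), and the lid handle is at (320,277). I choose the five white tins with dark handles and will check them in a close crop.

```bash
cat > h.py <<'E'
import numpy as np, cv2
from cell import ctrl, optics
def K(s):
    f=240/np.tan(np.radians(s["fovy"]/2)); return np.array([[f,0,s["cx"]],[0,f,s["cy"]],[0,0,1.]])
def rays(s,px):
    u=cv2.undistortPoints(np.array(px,float).reshape(-1,1,2),K(s),np.array(s["dist"]))[:,0]
    return np.c_[u,np.ones(len(u))]@np.array(s["attitude"]).T
def plane(s,px,z):
    d=rays(s,px); e=np.array(s["eye"]); return e+d*((z-e[2])/d[:,2:3])
def project(s,P):
    R=np.array(s["attitude"]); P=np.array(P,float).reshape(-1,3)
    return cv2.projectPoints(P,cv2.Rodrigues(R.T)[0],-R.T@np.array(s["eye"]),K(s),np.array(s["dist"]))[0][:,0]
def tri(s1,p1,s2,p2):
    d1=rays(s1,[p1])[0];d2=rays(s2,[p2])[0];d1/=np.linalg.norm(d1);d2/=np.linalg.norm(d2)
    e1,e2=np.array(s1["eye"]),np.array(s2["eye"])
    t=np.linalg.lstsq(np.c_[d1,-d2],e2-e1,rcond=None)[0]
    a,b=e1+t[0]*d1,e2+t[1]*d2; return (a+b)/2,np.linalg.norm(a-b)
def hsv(s): return cv2.cvtColor(s["frame"],cv2.COLOR_RGB2HSV)
def blobs(m,amin):
    c,_=cv2.findContours(m.astype(np.uint8),cv2.RETR_EXTERNAL,cv2.CHAIN_APPROX_NONE)
    return [x for x in c if cv2.contourArea(x)>=amin]
E
python3 - <<'E'
from h import *
t=optics.snapshot("top"); sd=optics.snapshot("side"); h=hsv(t)
m=cv2.morphologyEx(((h[...,1]<60)&(h[...,2]>150)).astype(np.uint8),cv2.MORPH_CLOSE,np.ones((7,7)))
for c in blobs(m,60):
    r=cv2.minAreaRect(c); P=plane(t,[r[0]],0.036)[0]
    print("white",np.round(r[0]),np.round(r[1]),cv2.contourArea(c),P.round(3),'side px',project(sd,P).round())
for px in [(425,230),(203,228),(152,264),(120,200)]: print(px,h[px[1],px[0]])
print("mat",plane(t,[(152,264)],.005)[0].round(3),"pail",plane(t,[(282,244)],.05)[0].round(3))
print("box front corners z.076",plane(t,[(250,237),(378,211),(383,243),(254,262)],.076).round(3))
print("box ctr guess")
a=cv2.resize(t["frame"][180:300,120:310],None,fx=3.1,fy=3.1,interpolation=2);b=cv2.resize(t["frame"][140:330,370:520],None,fx=1.3,fy=1.3)
c=cv2.resize(sd["frame"][170:280,330:470],None,fx=2.6,fy=2.6,interpolation=2);d=cv2.resize(sd["frame"][260:390,170:330],None,fx=2.2,fy=2.2)
o=np.zeros((600,800,3),np.uint8)
for im,(y,x) in ((a[:,:590],(0,0)),(b,(0,595)),(c,(290 if 0 else 375,0)),(d,(375,370))):
    hh=min(im.shape[0],600-y);ww=min(im.shape[1],800-x);o[y:y+hh,x:x+ww]=im[:hh,:ww]
cv2.imwrite("pics/crop1.png",o[:,:,::-1])
E
```

```text
white [207. 279.] [20. 19.] 313.5 [0.468 0.288 0.036] side px [[253. 358.]]
white [425. 274.] [20.  7.] 91.5 [ 0.465 -0.271  0.036] side px [[413. 228.]]
white [490. 270.] [ 6. 19.] 83.0 [ 0.469 -0.437  0.036] side px [[447. 199.]]
white [436. 267.] [20.  6.] 87.5 [ 0.483 -0.299  0.036] side px [[414. 220.]]
white [479. 262.] [ 7. 19.] 98.5 [ 0.49  -0.41   0.036] side px [[435. 200.]]
white [426. 229.] [20. 19.] 283.0 [ 0.581 -0.281  0.036] side px [[380. 207.]]
white [201. 227.] [19. 19.] 273.5 [0.604 0.305 0.036] side px [[203. 327.]]
white [332. 168.] [36. 17.] 293.5 [ 0.751 -0.042  0.036] side px [[272. 220.]]
(425, 230) [15 49 73]
(203, 228) [ 18  53 173]
(152, 264) [ 17 160 142]
(120, 200) [ 18  86 152]
mat [0.514 0.444 0.005] pail [0.552 0.093 0.05 ]
box front corners z.076 [[ 0.569  0.17   0.076]
 [ 0.625 -0.153  0.076]
 [ 0.543 -0.161  0.076]
 [ 0.506  0.161  0.076]]
box ctr guess
```

View pics/crop1.png

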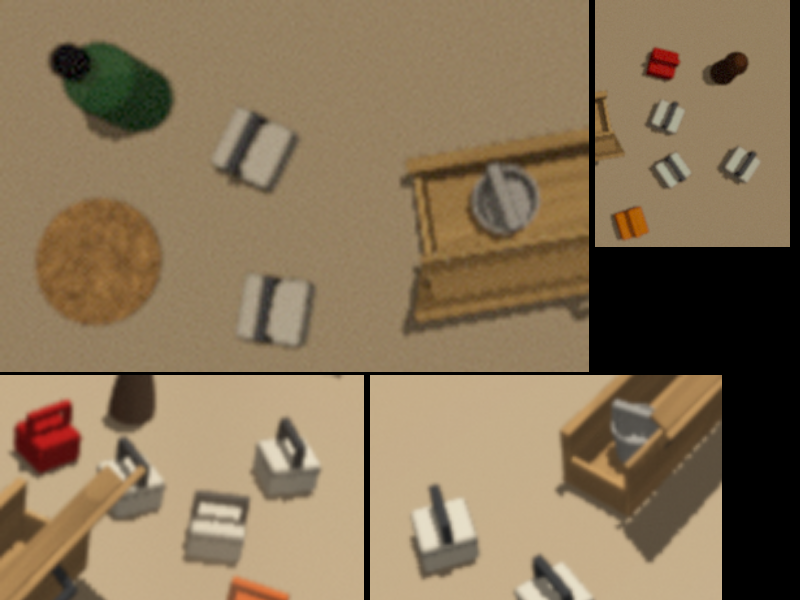

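The crop confirms five white tins with dark handles, clear of the red and orange lookalikes. The pail's bar runs roughly across the box. Next are wrist views of the box, lid and pail.

```bash
cat >> h.py <<'E'
def ori(phi):
    c,s=np.cos(phi),np.sin(phi); return np.array([[c,s,0],[s,-c,0],[0,0,-1.]])
import pickle
def snap(name,tag):
    s=optics.snapshot(name); pickle.dump(s,open(f"pics/{tag}.pkl","wb")); cv2.imwrite(f"pics/{tag}.png",s["frame"][:,:,::-1]); return s
def load(tag): return pickle.load(open(f"pics/{tag}.pkl","rb"))
E
python3 - <<'E'
from h import *
for i,y in enumerate((0.09,-0.09)):
    ctrl.move_pose([0.52,y,0.36],ori(0.0)); snap("wrist",f"box{i}")
print(ctrl.get_state()["t"],ctrl.get_state()["q"].round(2))
a=np.hstack([cv2.imread(f"pics/box{i}.png") for i in (0,1)]); cv2.imwrite("pics/boxpair.png",cv2.resize(a,(800,300)))
E
```

```text
4.025 [ 0.38  0.22 -0.36  1.89  0.09  1.05 -1.58]
```

View pics/box0.png

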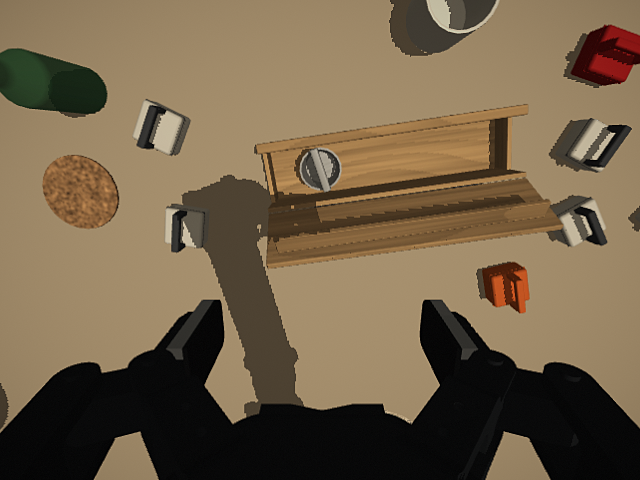

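View pics/box1.png

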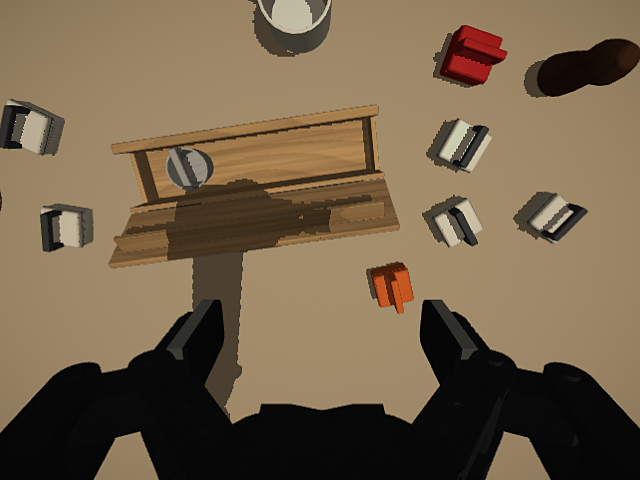

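Box0 shows the front rim's outer corners at (255,147) and (528,105), the lid's free edge at (266,267)–(558,229) and the pail's bar at (320,168). Box1 shows the same at (111,145), (379,106), (110,266)–(399,228) and (177,165). I'll triangulate these and check them against the given sizes.

```bash
python3 - <<'E'
from h import *
a,b=load("box0"),load("box1")
pts={"rimL":((255,147),(111,145)),"rimR":((528,105),(379,106)),"lidL":((266,267),(110,266)),"lidR":((560,229),(399,228)),"rimRi":((528,113),(378,114))}
R={}
def sub(s,p):
    g=cv2.GaussianBlur(cv2.cvtColor(s["frame"],cv2.COLOR_RGB2GRAY),(3,3),0)
    return cv2.cornerSubPix(g,np.array([[p]],np.float32),(4,4),(-1,-1),(3,40,.01))[0,0]
for k,(p,q) in pts.items():
    p2,q2=sub(a,p),sub(b,q); R[k],e=tri(a,p2,b,q2); print(k,p2.round(1),q2.round(1),R[k].round(4),round(e*1e3,1))
for l,r in (("rimL","rimR"),("lidL","lidR")):
    d=R[l]-R[r]; print(l,np.linalg.norm(d),"yaw",np.arctan2(-d[0],d[1]))
# pail: gray mask
for n,s,(u0,u1,v0,v1) in (("a",a,(290,350,140,200)),("b",b,(155,220,140,195))):
    h=hsv(s)[v0:v1,u0:u1]; m=(h[...,1]<45)
    c=max(blobs(m,20),key=cv2.contourArea); (x,y),r=cv2.minEnclosingCircle(c); print(n,x+u0,y+v0,r,plane(s,[(x+u0,y+v0)],.048)[0].round(4))
    for row in h[::4]: print(''.join('#' if z[1]<45 and z[2]>110 else '+' if z[1]<45 else '.' for z in row))
for p in [(255,160),(100,180),(400,160),(200,60)]: print(p,hsv(a)[p[1],p[0]])
E
```

```text
rimL [254.7 144.2] [110.5 143.4] [0.5859 0.1708 0.0728] 0.8
rimR [527.4 103.4] [377.7 104.3] [ 0.6313 -0.155   0.0743] 0.8
lidL [263.5 266.1] [107.4 263.6] [0.4551 0.1549 0.1453] 2.4
lidR [563.7 227.8] [399.4 224.2] [ 0.5021 -0.1725  0.1511] 4.3
rimRi [527.8 113.5] [377.9 113.7] [ 0.6202 -0.1552  0.0781] 0.0
rimL 0.3289792730622499 yaw 0.1384896457644253
lidL 0.3307991560500405 yaw 0.1424018912395752
a 319.0 170.0 22.47230339050293 [0.5519 0.0923 0.048 ]
............................................................
............................................................
..........................#.######..........................
..................+++#######+######++++++##.................
..............##++++++################+++++++##.............
............##++++++++++#################+++++++#...........
..........##+++++++++++++#######+##########++++++##.........
..........##++++#+++++++++################++++++++#.........
..........##+++++##++++++++########+######++++++++#.........
...........##++++++++++++++++############+++++++##..........
.............##+++++++++++++++#
[... 678 characters left out ...]
.......
............#++++########++++++++#################++++++.........
...........#+++++++#######+++++++++#################++++++.......
...........#+++++++++#######+++++++++###############++++++.......
............#++++++++++#######+++++++++#############++++++.......
.............##++++++++++#######++++++++############++++.........
................##++++++++########++++++++########++.............
....................##++++++########++++++++###..................
............................+++++++++++++........................
.................................................................
(255, 160) [ 18  88 166]
(100, 180) [ 14 147 151]
(400, 160) [ 17 134 179]
(200, 60) [ 18  89 158]
```

```bash
cat >> h.py <<'E'
YAW=0.1388; BO=np.array([0.5630,0.0016])
EX=np.array([np.cos(YAW),np.sin(YAW)]); EY=np.array([-EX[1],EX[0]])
def box(x,y,z): return np.r_[BO+EX*x+EY*y,z]
def over(P,phi,z,cam=True):
    d=0.0744 if cam else 0.
    ctrl.move_pose([P[0]-d*np.cos(phi),P[1]-d*np.sin(phi),z],ori(phi))
E
python3 - <<'E'
from h import *
P=(0.555,0.091)
over(P,YAW,0.2); snap("wrist","p1")
over(P,YAW,0.2,False); snap("wrist","p2")
over((0.604,0.305),YAW,0.2); snap("wrist","t1")
over((0.514,0.444),YAW,0.2); snap("wrist","m1")
o=np.vstack([np.hstack([cv2.resize(load(n)["frame"][y:y+200,220:420],(400,300) if 0 else None,fx=2,fy=1.5) for n,y in z]) for z in ((("p1",40),("p2",140)),(("t1",40),("m1",40)))])
cv2.imwrite("pics/close.png",o[:,:,::-1]); print(o.shape,ctrl.get_state()["t"])
E
```

```text
(600, 800, 3) 7.1
```

View pics/close.png

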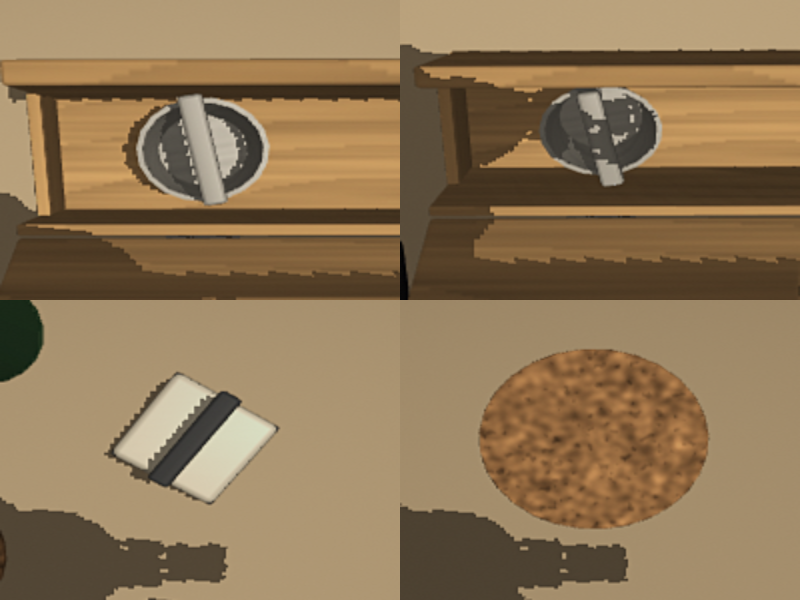

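Close-ups: the pail's bar runs (315,104)–(327,176) in p1 and (315.5,202)–(325.5,263) in p2. The tin's dark bar and the mat disc (about (317,132) in m1) come out cleanly by colour. Now I'll measure the pail and mat, then pick if they're consistent.

```bash
cat > a.py <<'E'
from h import *
p1,p2,m1,t=load("p1"),load("p2"),load("m1"),load("box0")
f,e1=tri(p1,(315,104),p2,(315.5,202)); n,e2=tri(p1,(327,176),p2,(325.5,263.3))
L=np.linalg.norm(f-n); c=(f+n)/2; ang=np.arctan2(*(f-n)[1::-1]); print("bar",f.round(4),n.round(4),"len",L.round(4),"err",e1,e2,"ang",ang)
d=c[:2]-BO; print("bar ctr",c.round(4),"in box",d@EX,d@EY)
def mat(s,near):
    h=hsv(s); m=((h[...,1]>115)&(h[...,0]>8)&(h[...,0]<20)).astype(np.uint8); m=cv2.morphologyEx(m,cv2.MORPH_CLOSE,np.ones((9,9)))
    k=min(blobs(m,300),key=lambda k:np.hypot(*(np.array(cv2.minEnclosingCircle(k)[0])-near))); el=cv2.fitEllipse(k); print(el); return el[0]
u=mat(m1,(317,132)); v=mat(t,(80,190)); M,e=tri(m1,u,t,v); print("mat",M.round(4),e,plane(m1,[u],.005)[0].round(4)); M=plane(m1,[u],.005)[0]
E
cat > b.py <<'E'
from a import *
import sys
assert .05<L<.062 and .055<c[2]<.078 and abs(M[2])<.012
zt=c[2]; z=zt-.005-.015
ctrl.command_gripper(.03,50)
over(c,ang,zt+.10,False)
hit=ctrl.move_linear([c[0],c[1],z],.08,guard=8); print("hit",hit,ctrl.get_state()["tool_pos"][2]-z)
ctrl.command_gripper(0.0,50); s=ctrl.get_state(); print("w",s["gripper_width"],s["gripper_force"])
ctrl.move_linear([c[0],c[1],z+.10],.12); s=ctrl.get_state(); print("w",s["gripper_width"],s["ft_force"].round(2))
zz=z+M[2]-.006; o=[M[0],M[1]]
ctrl.move_pose(o+[zz+.06],ori(ang))
hit=ctrl.move_linear(o+[zz-.004],.05,guard=4); print("down",hit,ctrl.get_state()["tool_pos"][2]-zz)
ctrl.command_gripper(.035); ctrl.move_linear(o+[zz+.13],.15); s=ctrl.get_state(); print(s["t"],s["gripper_width"])
over(M,ang,.2); snap("wrist","pl"); ctrl.get_state()
E
python3 a.py
```

```text
bar [0.5792 0.0983 0.0687] [0.5268 0.0821 0.0683] len 0.0549 err 0.0011034191072165473 6.452077141558831e-06 ang 0.2998255193227801
bar ctr [0.553  0.0902 0.0685] in box 0.0023404028262997444 0.08915995309726996
((316.4656982421875, 132.1183319091797), (113.59690856933594, 118.7233657836914), 176.73651123046875)
((80.14288330078125, 191.31326293945312), (66.2620620727539, 80.94236755371094), 130.2938232421875)
mat [0.5178 0.4472 0.0036] 0.0009435355678501602 [0.5183 0.4473 0.005 ]
```

```bash
python3 b.py; python3 - <<'E'
from h import *
s=load("pl"); cv2.imwrite("pics/plc.png",cv2.resize(s["frame"][30:260,200:450],None,fx=2,fy=2)[:,:,::-1])
E
```

```text
bar [0.5792 0.0983 0.0687] [0.5268 0.0821 0.0683] len 0.0549 err 0.0011034191072165473 6.452077141558831e-06 ang 0.2998255193227801
bar ctr [0.553  0.0902 0.0685] in box 0.0023404028262997444 0.08915995309726996
((316.4656982421875, 132.1183319091797), (113.59690856933594, 118.7233657836914), 176.73651123046875)
((80.14288330078125, 191.31326293945312), (66.2620620727539, 80.94236755371094), 130.2938232421875)
mat [0.5178 0.4472 0.0036] 0.0009435355678501602 [0.5183 0.4473 0.005 ]
hit False 0.0004621976943104955
w 0.008910378610761145 49.41850125789642
w 0.008606938324476695 [ 0.4  -0.08 -1.13]
down True 0.0004978437939648014
15.8 0.035091081572102174
```

View pics/plc.png

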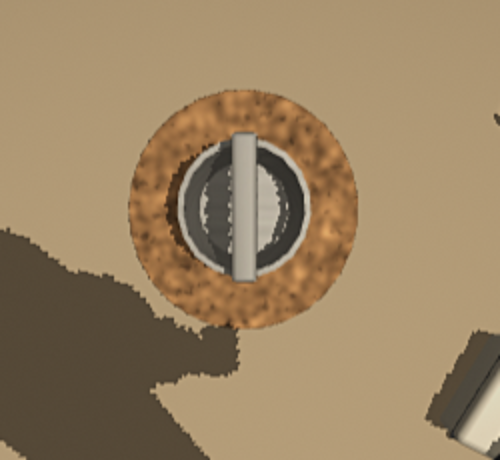

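The pail stands centred on the mat, bar near (245,205) of the crop. Now the tin routine, tested on the stored view first.

```bash
cat > tin.py <<'E'
from h import *
def bar(s,near):
    """dark bar blob nearest a pixel -> (centre px, far-end px pair along its length)"""
    h=hsv(s); m=((h[...,2]<70)&(h[...,1]<75)).astype(np.uint8)
    m=cv2.morphologyEx(m,cv2.MORPH_OPEN,np.ones((3,3)))
    k=min(blobs(m,150),key=lambda k:np.hypot(*(np.array(cv2.minAreaRect(k)[0])-near)))
    q=cv2.boxPoints(cv2.minAreaRect(k)); 
    if np.linalg.norm(q[0]-q[1])>np.linalg.norm(q[1]-q[2]): q=np.roll(q,-1,0)
    return (q[0]+q[1])/2,(q[2]+q[3])/2
def measure(P,tag):
    over(P,YAW,.2); s1=snap("wrist",tag+"a"); e=bar(s1,project(s1,[P[0],P[1],.063])[0])
    W=plane(s1,e,.063); d=W[0]-W[1]; a=np.arctan2(d[1],d[0]); a=(a-YAW+np.pi/2)%np.pi-np.pi/2+YAW
    c=W.mean(0); over(c,a,.16,False); s2=snap("wrist",tag+"b")
    e2=bar(s2,project(s2,c)[0]); far2=max(e2,key=lambda p:p[1])
    far1=e[np.argmin(W[:,:2]@[np.cos(a),np.sin(a)])]
    T,err=tri(s1,far1,s2,far2); z=T[2]
    W=plane(s1,e,z); c=W.mean(0); L=np.linalg.norm(W[0]-W[1])
    print(tag,"bar",c.round(4),"ang",a.round(3),"len",L.round(4),"top z",z.round(4),"err",err.round(4))
    ok=.049<L<.060 and .057<z<.069 and err<.004 and np.hypot(*(c[:2]-P))<.06
    return c,a,z,ok
OFF=.004
def pick(c,a,z):
    u=np.array([np.cos(a),np.sin(a)]); g=c[:2]+OFF*u; zg=z-.005-.019
    ctrl.command_gripper(.04,60)
    over(g,a,zg+.06,False)
    hit=ctrl.move_linear([*g,zg],.08,guard=8); print("hit",hit)
    ctrl.command_gripper(0,60); ctrl.move_linear([*g,zg+.15],.2)
    s=ctrl.get_state(); print("grip",s["gripper_width"].round(4),s["gripper_force"].round(1)); return zg,s["gripper_width"]>.006
def place(y,zg,x0=0.0):
    ctrl.move_pose(box(x0+OFF,y,.26),ori(YAW)); zp=zg+.006
    ctrl.move_linear(box(x0+OFF,y,zp+.03),.2)
    d=ctrl.move_linear(box(x0+OFF,y,zp-.004),.05,guard=4); z=ctrl.get_state()["tool_pos"][2]
    b=ctrl.move_linear(box(-.014+OFF,y,z),.03,guard=8); p=ctrl.get_state()["tool_pos"][:2]-BO
    print("floor",d,"dz",(z-zp).round(4),"wall",b,"box x of tin",(p@EX-OFF).round(4),"y",(p@EY).round(4))
    ctrl.command_gripper(.03); ctrl.move_linear([*ctrl.get_state()["tool_pos"][:2],.20],.2); print("t",ctrl.get_state()["t"])
def do(P,y,tag):
    c,a,z,ok=measure(P,tag)
    if not ok: print("BAD measure"); return
    zg,ok=pick(c,a,z)
    if not ok: print("BAD grip"); return
    place(y,zg)
E
python3 - <<'E'
from tin import *
s=load("t1"); e=bar(s,(317,132)); W=plane(s,e,.063); print(e,W.round(4),np.linalg.norm(W[0]-W[1]),hsv(s)[132,317])
do(np.array([.604,.305]),.114,"A")
E
```

```text
(array([335.5681  , 102.643585], dtype=float32), array([297.9926 , 161.35529], dtype=float32)) [[0.6303 0.2945 0.063 ]
 [0.5824 0.3181 0.063 ]] 0.05343107001089844 [20 12 64]
A bar [0.6071 0.3088 0.0625] ang -0.422 len 0.0529 top z 0.0625 err 0.0015
hit FalseTraceback (most recent call last):
  File "<stdin>", line 3, in <module>
  File "tin.py", line 39, in do
    zg,ok=pick(c,a,z)
          ~~~~^^^^^^^
  File "tin.py", line 28, in pick
    s=ctrl.get_state(); print("grip",s["gripper_width"].round(4),s["gripper_force"].round(1)); return zg,s["gripper_width"]>.006
                                     ^^^^^^^^^^^^^^^^^^^^^^^^
AttributeError: 'float' object has no attribute 'round'
```

```bash
sed -i 's/s\["gripper_width"\].round(4),s\["gripper_force"\].round(1)/round(float(s["gripper_width"]),4),round(float(s["gripper_force"]),1)/' tin.py
python3 - <<'E'
from tin import *
s=ctrl.get_state(); print(s["gripper_width"],s["ft_force"].round(2),s["t"])
place(.114,.0625-.024)
over(box(-.007,.114,.07)[:2],YAW,.2); snap("wrist","A_in")
E
```

```text
0.0086188369623879 [-0.78  0.34 -2.57] 20.275
floor True dz 0.0003 wall True box x of tin -0.0068 y 0.1142
t 24.4083
```

View pics/A_in.png

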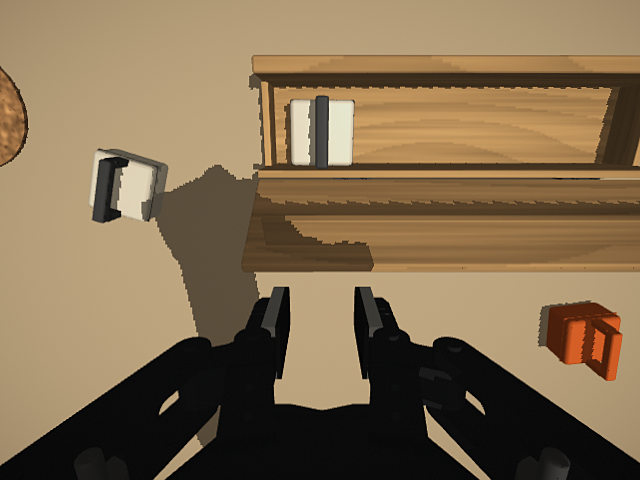

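Tin A stands at (321,131), square and against the hinge wall (measured box x −6.8 mm against −7 expected). On to the rest.

```bash
python3 - <<'E'
from tin import *
for P,y,n in (((.468,.288),.057,"B"),((.581,-.281),-.114,"C"),((.474,-.285),-.057,"D"),((.48,-.424),0.,"E")):
    try: do(np.array(P),y,n)
    except Exception as e: print(n,"EXC",repr(e)); break
over(box(-.007,0,.07)[:2],YAW,.3); snap("wrist","row"); snap("top","row_top"); s=ctrl.get_state(); print(s["t"])
E
```

```text
B bar [0.4691 0.2897 0.0615] ang -0.169 len 0.0533 top z 0.0615 err 0.0008
hit False
grip 0.009 58.6
floor True dz 0.0002 wall True box x of tin -0.0066 y 0.0572
t 33.2833
C bar [ 0.5828 -0.2792  0.0609] ang -0.449 len 0.0535 top z 0.0609 err 0.0019
hit False
grip 0.009 58.5
floor True dz 0.0003 wall True box x of tin -0.0063 y -0.1139
t 42.15
D bar [ 0.4748 -0.2832  0.0617] ang 0.521 len 0.0534 top z 0.0617 err 0.0026
hit False
grip 0.0093 58.5
floor True dz 0.0003 wall True box x of tin -0.0064 y -0.057
t 50.75
E bar [ 0.4818 -0.4229  0.0615] ang -0.646 len 0.0536 top z 0.0615 err 0.0003
hit False
grip 0.0087 58.4
floor True dz 0.0001 wall True box x of tin -0.0063 y 0.0002
t 60.825
61.5
```

View pics/row.png

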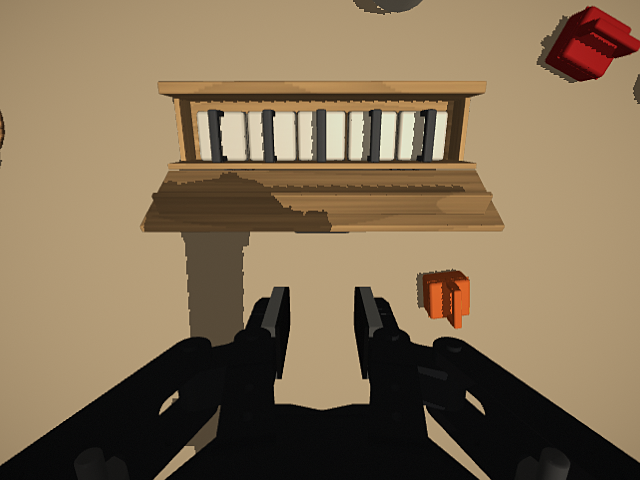

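All five tins stand in one row in the box (handles at u≈215, 268, 321, 375, 428, v 110–161), and the lid's edge is at v≈228. I'll check the handle ends, the pail on its mat and the lid angle numerically before closing.

```bash
python3 - <<'E'
from tin import *
s=load("row")
for u in (215,268,321,375,428):
    e=bar(s,(u,136)); W=plane(s,e,.069)[:,:2]-BO; print(u,"x",(W@EX).round(4),"y",(W@EY).round(4))
a=load("box1"); # lid edge: row view corners vs. row moved view
over(box(-.007,-.09,.07)[:2],YAW,.3); r2=snap("wrist","row2")
def edge(s,c): # lowest wood edge in a column
    h=hsv(s); col=(h[:,c,1]>105)&(h[:,c,0]<25)&(h[:,c,2]>40); v=np.where(col[:285])[0]; return v.max()
for c in (400,450,480): print(c,edge(s,c),edge(r2,c-60 if c-60>0 else c))
E
```

```text
215 x [ 0.0196 -0.0336] y [0.1107 0.1108]
268 x [ 0.0191 -0.0337] y [0.0584 0.0586]
321 x [ 0.019  -0.0326] y [0.0029 0.003 ]
375 x [ 0.0183 -0.0318] y [-0.1085 -0.1068]
428 x [ 0.0183 -0.0318] y [-0.1085 -0.1068]
400 230 230
450 284 284Traceback (most recent call last):
  File "<stdin>", line 9, in <module>
  File "<stdin>", line 8, in edge
    return umr_maximum(a, axis, None, out, keepdims, initial, where)
ValueError: zero-size array to reduction operation maximum which has no identity
```

Handle fronts reach x ≤ +19.6 mm, under the 24 mm limit, so I'll close the lid from behind with the fingers at box y = −80 mm, clear of its handle.

```bash
cat > lid.py <<'E'
from h import *
Y=-.08
def pt(th):
    u=np.array([np.cos(th),np.sin(th)]); n=np.array([-u[1],u[0]]); h=np.array([-.040,.076])
    if th>=1.5: e=h+.086*u+.008*n; return e[0]-.011,e[1]-.022
    c=h+.065*u+.008*n; return c[0]-.011,c[1]
ctrl.command_gripper(0,40)
x,z=pt(2.15); x-=.012
ctrl.move_pose(box(x,Y,.27),ori(YAW)); print(box(x,Y,z).round(3))
hit=ctrl.move_linear(box(x,Y,z),.12,guard=8); print("down",hit)
f0=ctrl.get_state()["ft_force"]
for th in [*np.arange(2.15,.05,-.1),.03]:
    x,z=pt(th); hit=ctrl.move_linear(box(x,Y,z),.10,guard=20); f=ctrl.get_state()["ft_force"]-f0
    print(round(th,2),hit,f.round(1),end=" | ")
    if hit: break
s=ctrl.get_state(); print(s["t"],s["tool_pos"].round(4)); snap("top","lid_top"); snap("side","lid_side")
E
python3 lid.py
```

```text
[ 0.458 -0.094  0.122]
down False
2.15 False [ 0.5 -0.3 -0.1] | 2.05 False [-0.3  0.7 -0.2] | 1.95 False [-1.4  0.1  1.9] | 1.85 False [-1.2 -0.2  0.8] | 1.75 False [0.8 0.9 0.3] | 1.65 False [ 1.  -0.5  0.4] | 1.55 False [0.9 0.3 0.1] | 1.45 False [ 0.4  0.4 -0.1] | 1.35 False [ 0.1 -0.4  0.2] | 1.25 False [ 0.2 -0.3  1.1] | 1.15 False [0.6 1.2 0.4] | 1.05 False [ 1.1  0.3 -0.4] | 0.95 False [0.3 0.5 0.9] | 0.85 False [ 0.6  0.4 -0.5] | 0.75 False [0.3 0.8 0.2] | 0.65 False [0.6 0.6 0. ] | 0.55 False [1.  0.  0.5] | 0.45 False [0.4 0.8 0.2] | 0.35 False [ 0.5  0.2 -0.2] | 0.25 False [ 0.6  0.6 -0.7] | 0.15 False [ 0.7 -0.6  0. ] | 0.03 False [ 0.7  0.8 -0.3] | 69.6083 [ 0.5874 -0.0757  0.0854]
```

```bash
python3 - <<'E'
from h import *
a=load("lid_side")["frame"][150:340,180:470]; b=load("lid_top")["frame"][190:300,230:410]
cv2.imwrite("pics/lidc.png",np.hstack([cv2.resize(a,(430,282)),cv2.resize(b,(370,282))])[:,:,::-1])
E
```

```text
(no output)
```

View pics/lidc.png

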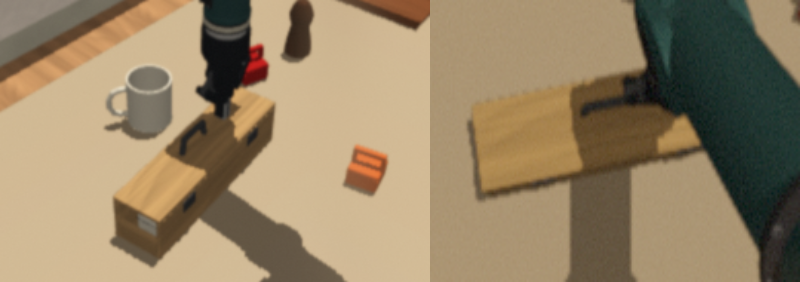

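The lid lies nearly flat on the box, with its handle upright at (193,135) of the crop. Now a guarded press to seat it, then back off and check.

```bash
python3 - <<'E'
from h import *
for y in (-.08,.08):
    ctrl.move_linear(box(.018,y,.15),.2); ctrl.move_linear(box(.018,y,.092),.15,guard=15)
    hit=ctrl.move_linear(box(.018,y,.078),.03,guard=18); s=ctrl.get_state(); print(y,hit,s["tool_pos"][2],s["ft_force"].round(1))
    ctrl.move_linear(box(.018,y,.15),.2)
for i,y in enumerate((.07,-.07)):
    over(box(.0,y,.08)[:2],YAW,.3); snap("wrist",f"shut{i}")
over((.514,.40),YAW,.3); snap("wrist","pailend")
ctrl.move_pose([.35,-.55,.35],ori(0.)); snap("top","end_top"); snap("side","end_side"); print(ctrl.get_state()["t"])
f=lambda n:cv2.resize(load(n)["frame"],(400,300))
cv2.imwrite("pics/end.png",np.vstack([np.hstack([f("shut0"),f("pailend")]),np.hstack([f("end_top"),f("end_side")])])[:,:,::-1])
E
```

```text
-0.08 True 0.08456363155940394 [-0.7 -1.1  8.5]
0.08 True 0.08456018153032493 [-1.7 -0.6  8.5]
80.55
```

View pics/end.png

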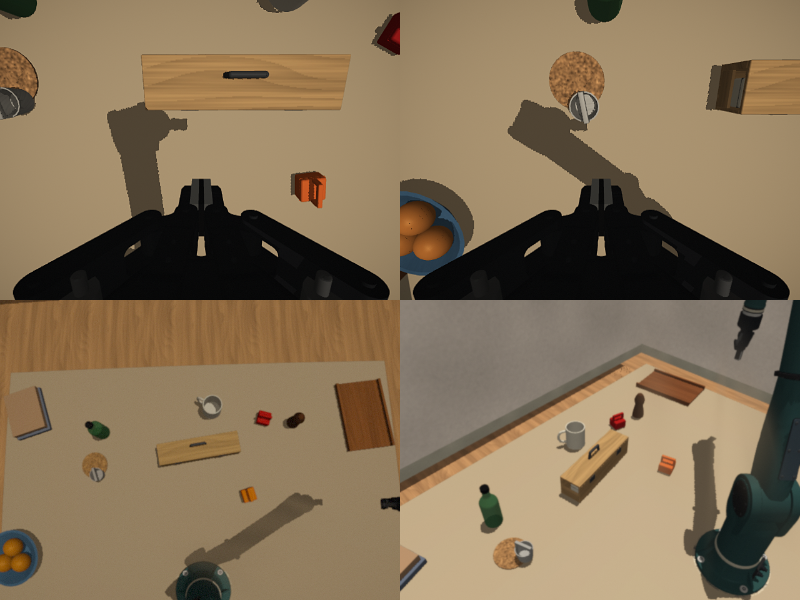

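The lid is shut: top face at 84.6 mm on both sides against 84 expected. The pail has been knocked to the mat's edge (about (583,105) in the second panel), so I'll take close views of it and put it back.

```bash
python3 - <<'E'
from h import *
s=load("pailend"); P=plane(s,[(293,168)],.045)[0]; print(P.round(3))
over(P,YAW,.2); snap("wrist","q1"); over(P,YAW,.2,False); snap("wrist","q2"); print(ctrl.get_state()["t"])
g=lambda n,y:cv2.resize(load(n)["frame"][y:y+200,220:420],None,fx=2,fy=2)
cv2.imwrite("pics/q.png",np.hstack([g("q1",40),g("q2",140)])[:,:,::-1])
E
```

```text
[0.476 0.426 0.045]
84.4667
```

View pics/q.png

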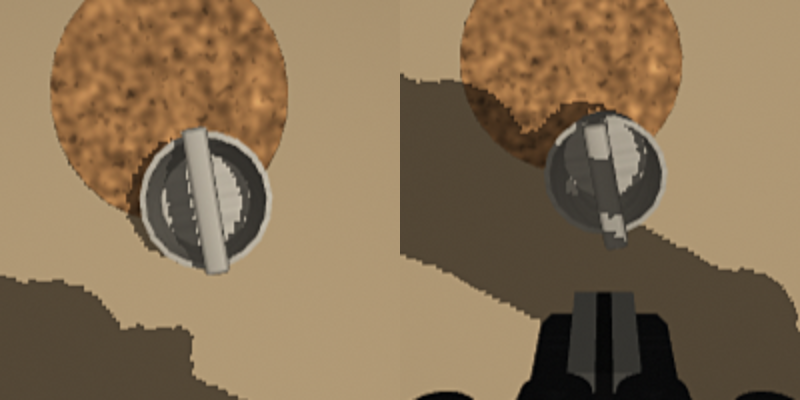

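q1 shows the bar at (317.5,104.5)–(328.5,176) and q2 at (317,201)–(328,262.5). The pail straddles the mat's edge.

```bash
cat > r.py <<'E'
from h import *
p1,p2=load("q1"),load("q2"); M=np.array([.5183,.4473,.005])
f,e1=tri(p1,(317.5,104.5),p2,(317,201)); n,e2=tri(p1,(328.5,176),p2,(328,262.5))
L=np.linalg.norm(f-n); c=(f+n)/2; ang=np.arctan2(*(f-n)[1::-1]); print(f.round(4),n.round(4),"len",L.round(4),e1,e2,ang)
assert .05<L<.062 and .058<c[2]<.074 and max(e1,e2)<.004
z=c[2]-.005-.014
ctrl.command_gripper(.03,50); over(c,ang,c[2]+.08,False)
hit=ctrl.move_linear([c[0],c[1],z],.08,guard=8); print("hit",hit,ctrl.get_state()["tool_pos"][2]-z)
ctrl.command_gripper(0,50); ctrl.move_linear([c[0],c[1],z+.06],.12); print("w",ctrl.get_state()["gripper_width"])
o=[M[0],M[1]]; ctrl.move_pose(o+[z+.06],ori(ang))
hit=ctrl.move_linear(o+[z-.006],.04,guard=4); print("down",hit,ctrl.get_state()["tool_pos"][2]-z)
ctrl.command_gripper(.035); ctrl.move_linear(o+[z+.13],.15)
over(M,ang,.2); snap("wrist","q3"); ctrl.move_pose([.35,-.55,.35],ori(0.)); ctrl.hold(.5)
snap("top","f_top"); snap("side","f_side"); print(ctrl.get_state()["t"])
a=cv2.resize(load("q3")["frame"][30:230,220:420],(400,400)); b=cv2.resize(load("f_side")["frame"][100:500,40:440],(400,400))
cv2.imwrite("pics/f.png",np.hstack([a,b])[:,:,::-1])
E
python3 r.py
```

```text
[0.4996 0.432  0.0625] [0.4466 0.4155 0.0636] len 0.0555 0.0005208797985484628 4.168634802932221e-05 0.3023687797435779
hit True 0.002639594674104302
w 0.008774861512877347
down True 0.0035637723480755334
94.7417
```

View pics/f.png

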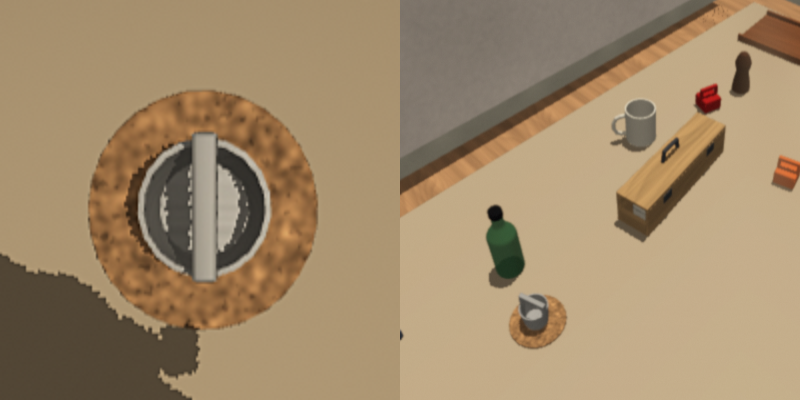

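The pail stands wholly on the mat again, the lid is shut and the bystanders haven't moved. The robot touches nothing, so I'm handing in.

```bash
python3 -c "
from cell import ctrl
print(ctrl.hand_in())"
```

```text
the job is handed in; nothing more can be done
None
```

I handed the job in at about 95 s of the 210 s allowed: the pail stands wholly on the mat (put back after it was knocked aside mid-run), all five white tins are in one row against the hinge-side wall, the lid is shut, and the mill, oil bottle and mug look unmoved in the last pictures.

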